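Switch over the lamp supply's slotted selector

TASK

On the microscope's lamp supply, swing the guard strap up clear of the slotted selector, take the flat-bladed screwdriver from the stand and with its blade turn the selector a quarter turn clockwise, fully to its stop; the gripper and arm themselves must not touch the selector. Then put the screwdriver back in its stand, standing upright with its collar down on the plate, and swing the guard fully shut again. Leave the other drivers and the things standing about where they are.

Things in the scene. Friction and masses are not known exactly. Their poses are not given: they have to be found in the camera images.
- console: Lamp supply: white fixed desk console, 130 (x) x 150 (y) mm on the bench, origin at the centre of its underside, z up, turned by a yaw only. Its front (-x) face is upright and 45 mm high; from its top edge (x = -65 mm) a flat panel rises towards +x at 32 degrees from level for 110 mm to a level top 103 mm high. The slotted selector is on the panel's middle line, the guard strap over it. It may stand left or right of the robot's middle line.
- selector (a joint): Turn of the slotted selector in rad, 0 to 1.571 with hard stops at both; grows clockwise as seen from outside, looking at the panel. At 0 the slot runs up and down the slope, at 1.571 it lies level across the panel. It stays where it is left; about 0.05 N m turns it. At the start it is within 0.25 of 0.
- slot (a point): Centre of the selector's outer face, 10 mm above the panel. z points out of the panel, square to it (32 degrees from vertical, leaning to the console's -x), x runs along the slot and turns with it. Selector: plain steel disc 28 mm across; slot right across it, open at both ends, 7 mm deep and 5 mm wide, its sides flared to 9 mm at the mouth over the top 3.5 mm.
- guard (a joint): Angle of the guard in rad: 0 shut (parallel to the panel), 2.1 fully open at its stop; past 1.75 it is out of a screwdriver's way. Stiff hinge: it stays at any angle and about 1 N at its free end moves it. At the start 0 to 0.35.
- guard_hinge (a point): Middle of the guard's hinge, 15 mm above the panel near its upper end. The point turns with the guard: y along the level hinge axis, the strap runs from it along -x, z is the strap's outer face normal. The guard's free end swings up and over towards the console's +x.
- guard_grip (a point): Point in the middle of the strap's free end, 117 mm from the hinge: axes as guard_hinge. The guard is a straight strap 36 mm wide (along y), reaching 131 mm from the hinge, 4 mm thick and clear, but 8 mm thick and grey over its last 38 mm. When shut the free end overhangs the console's front edge by about 32 mm with free air around and below, so its sides can be pinched from above across the 36 mm.
- stand: Aluminium tool stand, fixed: 60 (x) x 200 (y) mm, a plate with its top 85 mm up on two end legs, open sides. Origin at the centre of its underside, z up. Three round 22 mm holes through the 8 mm plate at y = -65, 0 and +65 mm; one driver stands in each, in any order.
- flat_driver: Flat screwdriver, standing blade down, 150 mm long, about 130 g. Origin mid blade tip, z up along it. Blade 12 (x) x 2.5 (y) mm, 12 long; shank 7 mm; round collar 34 mm across at 70 to 75 mm, resting on the plate (tip 15 mm above the bench); black handle from 75 to 150 mm, 32 (x) x 24 (y) mm, the only rectangular one. It slips along the fingers if jerked: lift and carry gently.
- cross_driver: Cross-tip driver with round handle 28 mm across, 150 mm long, same collar, origin at its tip. Leave it.
- nut_driver: Small nut driver with round handle 20 mm across, 137 mm long, same collar, origin at its tip. Leave it.
- oil_bottle: Small amber bottle 36 mm across, 85 mm high, on the bench on one side of the console; origin under its centre. Leave it.
- slide_mailer: White flat slide case 85 x 30 x 16 mm on the bench on the other side of the console; origin under its centre. Leave it.
- slide_box: Grey slide box with white lid 72 x 102 x 36 mm on the bench in front of the stand; origin under its centre. Leave it.
- specimen_jar: Jar 44 mm across, 55 mm high, behind the stand; origin under its centre. Leave it.
Mind the look-alikes: they are no part of the job. What is shaped like the stand but green is not meant.

How it is judged (in metres and radians):
On the way, in this order (a step that is already met when the one before it is completed fails the run):
1. the guard is swung up clear of the selector (value of joint guard above 1.2 rad), for 0.2 s.
2. the selector is turned to its far stop (value of joint selector above 1.42 rad), for 0.2 s.
At the end, for the whole second after the job is handed in: The selector is past 1.42 rad (within 8.6 degrees of its far stop); the guard is within 0.12 rad of shut; the flat screwdriver stands at rest in a hole of the stand, its tip within 15 mm of the row of holes and 5 to 20 mm above the bench, within 0.12 rad of upright (value of joint selector above 1.42 rad and value of joint guard below 0.12 rad and x of flat_driver in the frame of stand between -0.015 and 0.015 m and y of flat_driver in the frame of stand between -0.08 and 0.08 m and z of flat_driver in the frame of stand between 0.005 and 0.02 m and angle between flat_driver's own z axis and vertical below 0.12 rad and linear speed of flat_driver below 0.02 m/s); the robot touches nothing.
It fails at once if the fingers or the arm press on the selector (contact force between any of the fingers, the arm and selector above 0.5 N).
It fails at once if another driver or a bystander is moved by more than 30 mm, or the bottle or the jar knocked over (distance of any of cross_driver, nut_driver, oil_bottle, slide_mailer, slide_box, specimen_jar from where it was at the start of the episode above 0.03 m or angle between any of oil_bottle, specimen_jar's own z axis and vertical above 0.6 rad).
It also fails if it takes over 72 s, if anything falls off the work surface, if the arm or the gripper's body presses on something with over 40 N, if the wrist force passes 120 N, or if a joint passes its speed limit or range.

ROBOT

A 6-joint arm with a two-finger parallel gripper is mounted at the origin on the work surface. World frame = base frame: x ahead of the robot, y to its left, z up, the work surface at z = 0. Lengths are in mm, angles in degrees, forces in N, time in s.
With the tool pointing down it reaches from about 350 to 850 mm from the base axis. Payload 8.1 kg.
Tool frame: the origin (TCP) lies at the very end of the fingers, on their centre line; the grasp point (between the pads) lies 19 mm behind it; z points along the fingers, y is the line along which they close (so a half turn about z gives the same grasp; the last joint's range is limited). The gripper opens to 85 mm and grips with 20 to 120 N. Pads are 22 mm wide; open, the fingers measure 114 mm over their backs; the gripper's body (76 mm by 85 mm) begins 54 mm behind the grasp point. The pads swing forward as they close: fully open they stand 13 mm farther back than shut.
Start: joints at [62.487, 7.471, 85.268, -0, 87.261, -4.893], TCP at [230.754, 553.857, 231.292] pointing down, gripper open.
Joint ranges: [-169.43, 169.43], [-51.17, 129.36], [1.28, 143.12], [-76.62, 256.62], [0, 156.53], [-152.29, 152.29]. Speed limits (degrees/s): [136.94, 136.94, 159.86, 180, 180, 180].

INTERFACE

Orientations are given as [roll, pitch, yaw] about the fixed x, y, z axes, in that order (R = Rz(yaw) Ry(pitch) Rx(roll)).
In Python, from bench import r gives the robot as it stands.
- The arm moves only by the shell command python3 -m jog 'ROWS' [FORCE]. ROWS is JSON, a list of rows, each a list of 7 numbers: the turn, a rotation vector about the tool's x, y, z in degrees, then the shift along the tool's x, y, z in mm, then the closure, from -1 (fully open) to 1 (shut), so that 0 is half open. A call has 1 to 5 rows; each row shifts and turns the commanded pose from where the row before left it, along the tool's axes as they then stand; what a row does not reach is not made up. A row lasts 1/10 s, in which the tool goes at most 50 mm and 8.59 degrees, less where a joint would pass 70% of its speed; a pose out of reach is approached as far as the arm can. A call is refused whole if a number of a shift passes 50 or a number of a turn 8.59, either way. A call with a gripper value outside its range is refused whole. The fingers move at their own pace and stop on an object; FORCE is the grip in N (left out, the last holds). Time passes only in rows, so rows that do not move let the fingers close. It gives the time, the measured TCP pose, the force, the opening and the grip force at its end, in the units of the state.
- r.sense(): the state, without advancing time (a new reading comes with each control period).
- r.snapshot(name): name is "scene" or "top"; returns a dict with "pixels" (480x640x3 uint8, red, green, blue), "fx", "fy", "cx", "cy" (pixels), "k1" (the pictures are not rectified: a ray, as slopes to the right and down, at radius r is drawn at 1 + k1 r^2 times it, then the intrinsics apply), "world_to_cam" (4x4, takes a point from world to camera coordinates). Camera axes: x right, y up, looking along -z (the intrinsics and any distortion apply to the point x, -y, -z); pixel columns grow to the right and rows downward; lengths in mm; the calibration is good to about 2 mm. A picture is of the moment at which its call begins. There is no depth.
- r.hand_in(): hands the job in; it is judged then, once.
The state is a dict: "time": time; "joint_pos": joint angles; "qd": joint speeds; "joint_efforts": joint torques, N m; "tool_pos": TCP position; "tcp_rot": TCP orientation; "ft_force": force on the tool from outside, world axes, zero at the start; "wrist_torque": the same for the moment, N m; "finger_gap": finger opening in mm; "grip_force": force on a finger pad.
Only numpy, scipy, OpenCV 4.12 (cv2) and the standard library are available. Lean on these libraries where they do the work, as an engineer would, in place of code of your own. Each camera call takes 0.05 s, during which the arm holds its last target. There are 200 camera calls.

## Working session

There is one attempt and no reset: what is moved stays moved. The work goes in short steps, Python scripts to look and compute and a shell command to move; the robot and the scene stay as the last step left them, time stands still between calls to the robot, and variables do not carry over. Pictures are saved under pics/ and viewed, at most 10 in all, crops included, and the job is handed in when it is done.

```bash
ls; mkdir -p pics
python3 - <<'E'
from bench import r
import cv2,json
import numpy as np
for n in("scene","top"):
    s=r.snapshot(n); cv2.imwrite(f"pics/{n}0.png",s["pixels"][:,:,::-1])
    print(n,s["fx"],s["fy"],s["cx"],s["cy"],s["k1"],np.round(s["world_to_cam"],4).tolist())
print(r.sense())
E
```

```text
pics
scene 494.7439730058762 494.7439730058762 317.9736379532597 228.32460895084296 0.009988808747458219 [[0.2389, 0.971, -0.0056, -144.2155], [-0.5015, 0.1283, 0.8556, 189.2576], [0.8315, -0.2016, 0.5177, -1532.8758], [0.0, 0.0, 0.0, 1.0]]
top 537.6441984655067 537.6441984655067 318.58666821652065 245.92895625513398 -0.0872280252798455 [[0.0138, -0.9996, 0.0231, 4.0183], [0.9985, 0.015, 0.0535, -549.6265], [-0.0538, 0.0224, 0.9983, -1098.3326], [0.0, 0.0, 0.0, 1.0]]
{'time': 0.1, 'joint_pos': array([ 6.24875959e+01,  7.51322674e+00,  8.53229027e+01, -1.23899422e-03,
        8.72614641e+01, -4.89341418e+00]), 'qd': array([ 0.11390096, -0.1223653 , -0.1493656 , -0.04542415,  0.02761565,
        0.02488094]), 'joint_efforts': array([ 1.51148568e-03, -5.70949173e+01, -5.01944375e+01, -7.24331426e-05,
        8.02364491e-03,  9.64017568e-05]), 'tool_pos': array([230.52100932, 553.41246261, 230.3251453 ]), 'tcp_rot': array([-1.79902657e+02, -7.09199740e-03,  1.57381064e+02]), 'ft_force': array([-0.70664936, -0.67653809,  0.11996108]), 'wrist_torque': array([-0.0342643 ,  0.02135947,  0.01674081]), 'grip_force': 0.0, 'finger_gap': 85.13090917593529}
```

View pics/scene0.png

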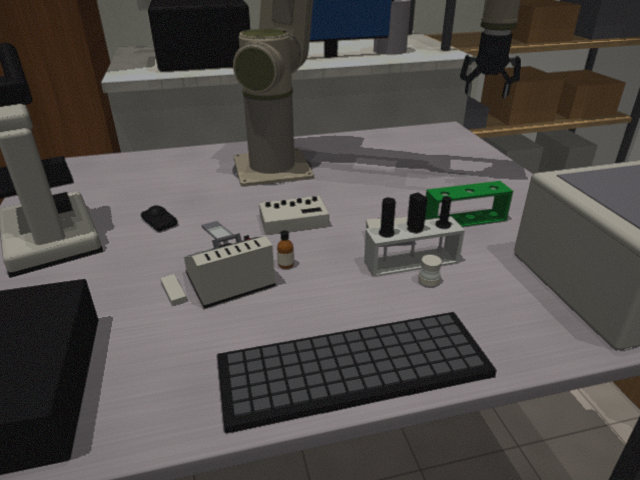

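View pics/top0.png

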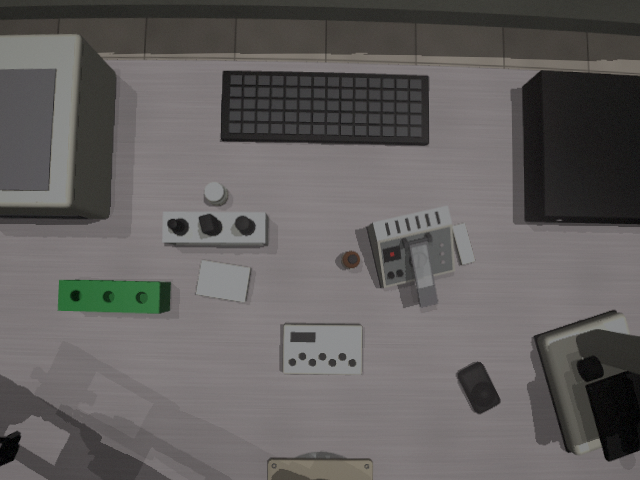

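The scene view shows the console at about (230,270), the aluminium stand at (413,240) with the drivers at (387,215), (416,212) and (445,212), and a green look-alike at (468,203). In the top view the console is at (415,248), the bottle at (350,260), the mailer at (463,245), the stand at (215,229) and the slide box at (223,282). I'll enlarge both targets.

```bash
cat > h.py <<'E'
import numpy as np,cv2
from bench import r
from scipy.spatial.transform import Rotation as R
def K(s): return np.array([[s["fx"],0,s["cx"]],[0,s["fy"],s["cy"]],[0,0,1.]]),np.array([s["k1"],0,0,0,0.])
def proj(s,P):
    W=np.array(s["world_to_cam"]); D=np.diag([1,-1,-1.])
    k,d=K(s); return cv2.projectPoints(np.atleast_2d(P).astype(float),cv2.Rodrigues(D@W[:3,:3])[0],D@W[:3,3],k,d)[0][:,0]
def back(s,uv,z):
    W=np.array(s["world_to_cam"]); D=np.diag([1,-1,-1.]); k,d=K(s)
    q=cv2.undistortPoints(np.array(uv,float).reshape(-1,1,2),k,d)[:,0]
    A=D@W[:3,:3]; o=-A.T@D@W[:3,3]; v=np.c_[q,np.ones(len(q))]@A
    z=np.broadcast_to(z,len(q)); return o+v*((z-o[2])/v[:,2])[:,None]
def crop(s,x,y,w,h,f): return cv2.resize(s["pixels"][y:y+h,x:x+w,::-1],None,fx=f,fy=f,interpolation=cv2.INTER_CUBIC)
E
python3 - <<'E'
from h import *
t=r.snapshot("top"); s=r.snapshot("scene")
def g(im,x,y,w,h,f,st=10):
    return im
a=crop(t,155,180,130,95,3); b=crop(t,340,195,130,120,3); c=crop(s,350,180,130,95,3); d=crop(s,160,220,130,120,3)
im=np.zeros((290+360,790,3),np.uint8)
im[:285,:390]=a; im[:285,400:]=c; im[290:,:390]=b; im[290:,400:]=d
cv2.imwrite("pics/c1.png",cv2.convertScaleAbs(im,alpha=1.5)[:600])
E
```

```text
(no output)
```

View pics/c1.png

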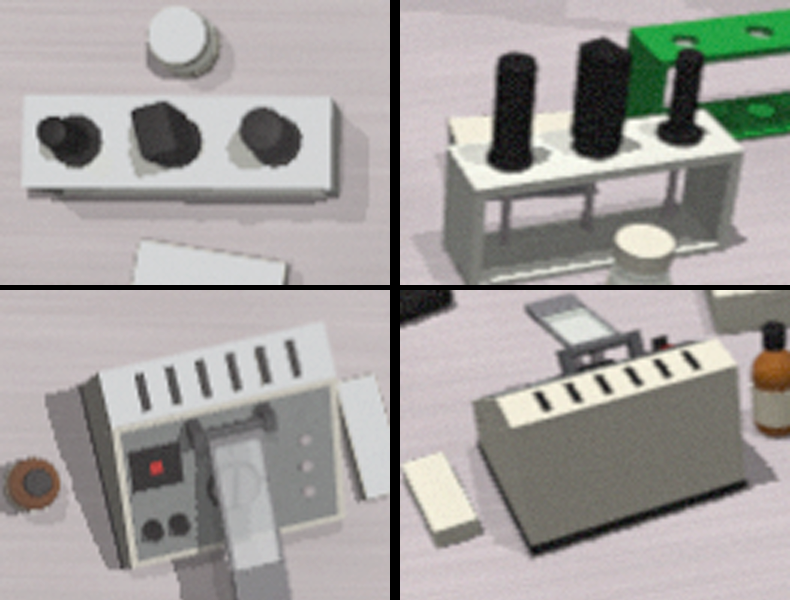

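Candidates for the flat driver in the top view are the stand's left (173,228), middle (208,223) and right (244,225) drivers. The middle one at (208,223) has the rectangular handle, while the others are round. The stand is the aluminium one, not the green one. Next I'll fit the poses.

```bash
cat > fit.py <<'E'
from h import *
from scipy.optimize import least_squares,minimize
t=r.snapshot("top"); s=r.snapshot("scene")
def pose(p,L): return np.array(L,float)@R.from_euler('z',p[2]).as_matrix().T+[p[0],p[1],0]
def fit(L,uv,p0):
    o=least_squares(lambda p:(proj(t,pose(p,L))-uv).ravel(),p0,loss='soft_l1'); print(np.round(o.x,3),np.degrees(o.x[2]).round(1),np.round(o.fun,1)); return o.x
st=fit([[30,100,85],[30,-100,85],[-30,-100,85],[-30,100,85]],np.array([[163,212],[265.7,212.3],[266.7,242.7],[162.3,242.3]]),[560,200,0])
co=fit([[65,75,103],[65,-75,103],[28.3,75,103],[28.3,-75,103],[-65,75,45],[-65,-75,45]],np.array([[372.7,223],[447.3,205.7],[380,241],[452.7,225],[382.7,287],[455,271]]),[540,-180,.2])
hx=[[sx*16,sy*12,z] for sx in(1,-1) for sy in(1,-1) for z in(90,165)]
cy=[[17*np.cos(a),17*np.sin(a),z] for a in np.linspace(0,6.28,24) for z in(85,90)]
c0=pose(st,[[0,0,0]])[0]
M=[]
for c in(t,s):
    u,v=proj(c,[c0[0],c0[1],125])[0].astype(int); F=8; w=22
    x0,y0=u-w,v-w; im=cv2.resize(c["pixels"][y0:y0+2*w,x0:x0+2*w].max(2),None,fx=F,fy=F,interpolation=cv2.INTER_CUBIC)
    im[:, :]=im; M.append((c,x0,y0,F,(im<75)&(np.abs(np.arange(im.shape[1])-im.shape[1]/2)<(130 if c is t else 110))[None]))
def cost(p,out=None):
    e=0
    for i,(c,x0,y0,F,m) in enumerate(M):
        k=np.zeros(m.shape,np.uint8)
        for L in(hx,cy):
            q=(proj(c,pose(p,L))-[x0,y0]+.5)*F-.5
            cv2.fillConvexPoly(k,cv2.convexHull(np.round(q).astype(np.int32)),1)
        e+=(k.astype(bool)^m).sum()/m.sum()
        if out is not None: out.append((k,m))
    return e
best=[]
for a in np.radians(np.arange(-90,90,15)):
    o=minimize(cost,[c0[0],c0[1],a],method='Nelder-Mead',options=dict(initial_simplex=[[c0[0],c0[1],a],[c0[0]+4,c0[1],a],[c0[0],c0[1]+4,a],[c0[0],c0[1],a+.15]]))
    best.append((round(o.fun,3),o.x[:2].round(1).tolist(),np.degrees(o.x[2]).round(1),o.x))
best.sort(key=lambda b:b[0])
for b in best[:5]: print(b[:3])
out=[];cost(best[0][3],out)
vis=[]
for (c,x0,y0,F,m),(k,_) in zip(M,out):
    im=crop(c,x0,y0,44,44,F); im=cv2.convertScaleAbs(im,alpha=2.5); cs,_=cv2.findContours(k,0,1); cv2.drawContours(im,cs,-1,(0,0,255),1); vis.append(im)
cv2.imwrite("pics/fit1.png",np.hstack(vis))
print("st0",c0)
E
python3 fit.py
```

```text
[5.78905e+02 2.16627e+02 1.20000e-02] 0.7 [ 0.3 -0.2  0.1 -0.3 -1.1  0.1  0.4  0.3]
[ 5.45736e+02 -1.77412e+02  2.33000e-01] 13.3 [ 0.1 -0.7  0.7  0.1 -2.9 -0.  -0.4 -0.8  0.8  0.9  0.   0.6]
(np.float64(0.363), [580.2, 219.0], np.float64(25.2))
(np.float64(0.365), [580.2, 219.0], np.float64(25.0))
(np.float64(0.369), [580.4, 219.3], np.float64(31.2))
(np.float64(0.373), [579.4, 219.2], np.float64(10.6))
(np.float64(0.373), [579.6, 218.9], np.float64(8.3))
st0 [578.9050652  216.62740064   0.        ]
```

View pics/fit1.png

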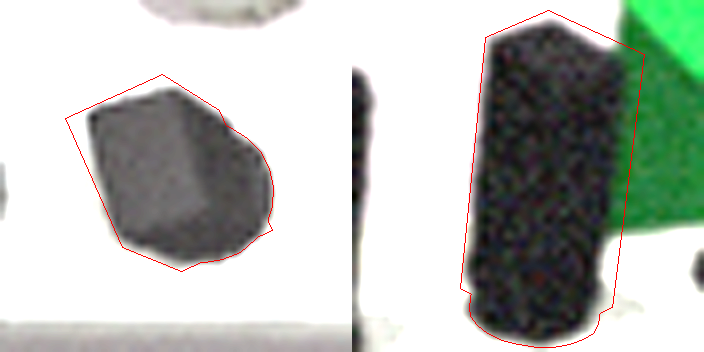

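The outline fit is close, but the real handle looks slightly smaller, with rounded edges. I'll refit with a free size.

```bash
python3 - <<'E'
import re
x=open('fit.py').read()
x=x.replace("for L in(hx,cy):","for L in(np.array(hx)*[p[3],p[3],1]-[0,0,p[4]*(np.array(hx)[:,2]>100).sum()*0],cy):") if 0 else x.replace("for L in(hx,cy):","for L in(np.array(hx)*[p[3],p[3],1],cy):")
x=x.replace("for a in np.radians(np.arange(-90,90,15)):","for a in np.radians([0,12,24,36]):")
x=re.sub(r"o=minimize\(.*","q=np.array([c0[0],c0[1],a,.9]); o=minimize(cost,q,method='Nelder-Mead',options=dict(initial_simplex=[q]+[q+d for d in np.diag([4,4,.15,-.1])]))",x)
x=x.replace("print(b[:3])","print(b[:3],b[3][3])").replace("fit1","fit2").replace("im<75","im<95")
open('fit.py','w').write(x)
E
python3 fit.py
```

```text
[5.78905e+02 2.16627e+02 1.20000e-02] 0.7 [ 0.3 -0.2  0.1 -0.3 -1.1  0.1  0.4  0.3]
[ 5.45736e+02 -1.77412e+02  2.33000e-01] 13.3 [ 0.1 -0.7  0.7  0.1 -2.9 -0.  -0.4 -0.8  0.8  0.9  0.   0.6]
(np.float64(0.424), [579.8, 218.4], np.float64(18.6)) 0.9584919452168419
(np.float64(0.424), [579.8, 218.5], np.float64(19.1)) 0.95801033457894
(np.float64(0.425), [579.5, 218.6], np.float64(18.2)) 0.9670398613678238
(np.float64(0.432), [579.8, 218.7], np.float64(23.1)) 0.958127668089165
st0 [578.9050652  216.62740064   0.        ]
```

View pics/fit2.png

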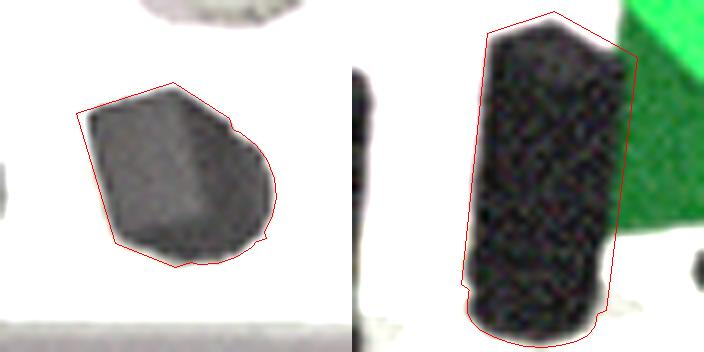

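The fit now matches: driver yaw is about 19° at (579.5, 218). Next I'll overlay guard models on both views to find the hinge and guard angle.

```bash
cat >> h.py <<'E'
CO=np.array([545.7,-177.4,np.radians(13.3)])
def con(L): return np.atleast_2d(L)@R.from_euler('z',CO[2]).as_matrix().T+[CO[0],CO[1],0]
def icon(P): return (np.atleast_2d(P)-[CO[0],CO[1],0])@R.from_euler('z',CO[2]).as_matrix()
A=np.radians(32); UP=np.array([np.cos(A),0,np.sin(A)]); NO=np.array([-np.sin(A),0,np.cos(A)]); EY=np.array([0,1.,0])
def pan(u,v,w): return np.array([-65,0,45])+u*UP+v*EY+w*NO   # console-frame point, u up slope from front edge
def strap(u,g,d,v=0,w=0): # point d along strap from hinge
    a=-UP*np.cos(g)+NO*np.sin(g); n=NO*np.cos(g)+UP*np.sin(g)
    return pan(u,0,15)+d*a+v*EY+w*n
E
python3 - <<'E'
from h import *
t=r.snapshot("top"); s=r.snapshot("scene")
print(icon(back(t,[[418,237.5],[406,240],[430,235]],111)).round(1))
print(icon(back(t,[[420,260]],85)).round(1))
vis=[]
for c,(x,y,w,h) in((t,(380,205,80,110)),(s,(180,220,80,110))):
    F=5; im=cv2.convertScaleAbs(crop(c,x,y,w,h,F),alpha=1.6)
    for g,col in((0,(0,0,255)),(.18,(0,200,0)),(.35,(255,0,0))):
        P=con([strap(100,g,d,v,0) for d,v in((0,18),(131,18),(131,-18),(0,-18),(0,18),(93,18),(93,-18))])
        q=((proj(c,P)-[x,y]+.5)*F-.5).astype(int)
        cv2.polylines(im,[q],False,col,1)
    vis.append(im)
cv2.imwrite("pics/g1.png",np.hstack(vis))
E
```

```text
[[ 17.6  -1.9 111. ]
 [ 17.9  21.7 111. ]
 [ 17.3 -25.6 111. ]]
[[-25.5  -1.5  85. ]]
```

View pics/g1.png

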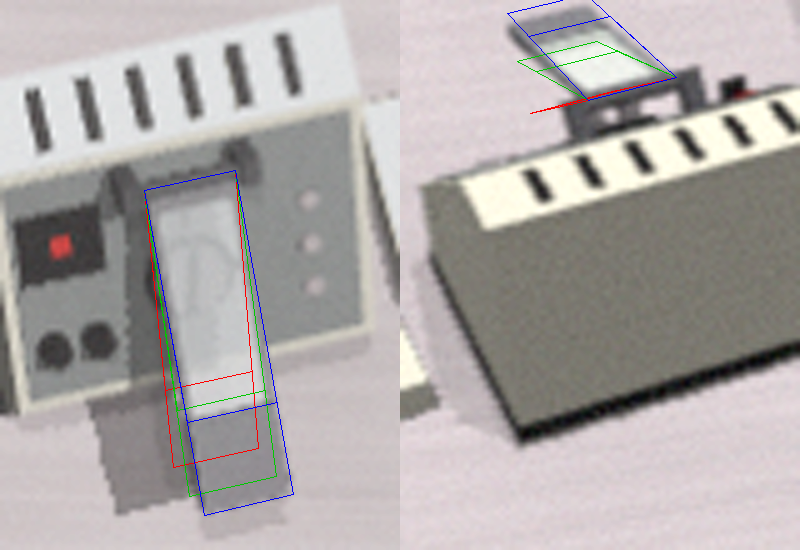

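Guard angle is about 0.32 (blue and strap end agree). The hinge model fits, and the selector shows through the clear strap near top pixel (420,259).

```bash
cat >> h.py <<'E'
def down(yaw): return R.from_euler('xyz',[180,0,yaw],degrees=True)
def go(P,Rt=None):
    s=r.sense(); R0=R.from_euler('xyz',s["tcp_rot"],degrees=True); d=np.array(P)-s["tool_pos"]
    Rt=Rt or R0
    print("at",s["tool_pos"].round(1),s["tcp_rot"].round(1),"q",s["joint_pos"].round(0),"t",s["time"],"F",s["ft_force"].round(1),"gap",round(s["finger_gap"],1))
    print(" to",np.round(P,1),"shift now-axes",R0.inv().apply(d).round(1),"shift new-axes",Rt.inv().apply(d).round(1),"turn",np.degrees((R0.inv()*Rt).as_rotvec()).round(1))
E
python3 - <<'E'
from h import *
g=con(strap(100,.32,117))[0]; print(g, con(strap(100,0,117))[0], con(pan(100,0,15)))
go([g[0],g[1],170]); go([g[0],g[1],g[2]-14],down(13.3))
E
```

```text
[ 446.59928486 -200.82641637   83.07133217] [ 460.67763745 -197.49843484   48.71209395] [[ 557.23802881 -174.67252556  110.71264787]]
at [230.8 553.8 231.3] [-180.     0.   157.4] q [62.  7. 85. -0. 87. -5.] t 0.5 F [ 0.3 -0.3  0.9] gap 85.3
 to [ 446.6 -200.8  170. ] shift now-axes [-489.5 -613.6   61.3] shift new-axes [-489.5 -613.6   61.3] turn [0. 0. 0.]
at [230.8 553.8 231.3] [-180.     0.   157.4] q [62.  7. 85. -0. 87. -5.] t 0.5 F [ 0.3 -0.3  0.9] gap 85.3
 to [ 446.6 -200.8   69.1] shift now-axes [-489.5 -613.6  162.2] shift new-axes [ 36.4 784.1 162.2] turn [ -0.    0.  144.1]
```

```bash
m='python3 -m jog'
for i in 1 2 3 4 5; do python3 -m jog '[[0,0,0,-19.6,-24.5,2.5,-1],[0,0,0,-19.6,-24.5,2.5,-1],[0,0,0,-19.6,-24.5,2.5,-1],[0,0,0,-19.6,-24.5,2.5,-1],[0,0,0,-19.6,-24.5,2.5,-1]]' >/dev/null; done
for i in 1 2 3; do python3 -m jog '[[0,0,8,0,0,0,-1],[0,0,8,0,0,0,-1],[0,0,8,0,0,0,-1],[0,0,8,0,0,0,-1],[0,0,8,0,0,0,-1]]'>/dev/null; done
python3 -m jog '[[0,0,8,0,0,0,-1],[0,0,8,0,0,0,-1],[0,0,8,0,0,0,-1],[0,0,0,0,0,0,-1]]'
python3 - <<'E'
from h import *
g=con(strap(100,.32,117))[0]
go([g[0],g[1],g[2]-14],down(13.3))
E
```

```text
time: 4.9
tool_pos: [447.5, -200.0, 168.9]
tcp_rot: [180.0, -0.0, 13.2]
ft_force: [0.5, 0.3, -0.7]
finger_gap: 85.4
grip_force: 0.0
at [ 447.5 -200.   168.9] [180.   -0.   13.2] q [-30.  -8. 107.  -0.  81.  47.] t 4.9 F [ 0.5  0.3 -0.7] gap 85.4
 to [ 446.6 -200.8   69.1] shift now-axes [-1.1  0.5 99.9] shift new-axes [-1.1  0.6 99.9] turn [ 0.  -0.  -0.1]
```

```bash
python3 -m jog '[[0,0,0,0,0,25,-1],[0,0,0,0,0,25,-1],[0,0,0,0,0,25,-1],[0,0,0,0,0,22,-1],[0,0,0,0,0,0,-1]]'
python3 -m jog '[[0,0,0,0,0,0,1],[0,0,0,0,0,0,1],[0,0,0,0,0,0,1],[0,0,0,0,0,0,1],[0,0,0,0,0,0,1]]' 20
python3 -m jog '[[0,0,0,0,0,0,1],[0,0,0,0,0,0,1],[0,0,0,0,0,0,1]]' 20
python3 - <<'E'
from h import *
t=r.sense(); p=icon(t["tool_pos"]+[0,0,16])[0]; print(p)
for g in np.arange(.3,2.15,.2):
    # tool-frame step path: relative to current for vertical tool yaw 13.3
    d=con(strap(100,g,117))[0]-con(strap(100,.3,117))[0]; print(round(g,2),down(13.3).inv().apply(d).round(1), (con(strap(100,g,117))[0]-[0,0,16]).round(1))
E
```

```text
time: 5.4
tool_pos: [445.0, -198.6, 68.5]
tcp_rot: [-179.8, 0.3, 13.6]
ft_force: [-0.1, -0.6, 0.2]
finger_gap: 85.0
grip_force: 0.0
time: 5.9
tool_pos: [448.9, -202.2, 73.7]
tcp_rot: [179.7, -0.1, 13.4]
ft_force: [1.5, -7.9, 1.0]
finger_gap: 35.3
grip_force: 26.7
time: 6.2
tool_pos: [448.9, -202.3, 73.7]
tcp_rot: [179.7, -0.1, 13.4]
ft_force: [2.4, -7.6, -0.0]
finger_gap: 34.9
grip_force: 26.7
[-99.89895078  -1.9359667   89.72040397]
0.3 [0. 0. 0.] [ 447.2 -200.7   64.8]
0.5 [ -3.7  -0.  -23.1] [ 443.6 -201.5   87.9]
0.7 [ -2.7  -0.  -46.4] [ 444.5 -201.3  111.2]
0.9 [  2.9  -0.  -69.1] [ 450.  -200.   133.9]
1.1 [ 12.9   0.  -90.2] [ 459.7 -197.7  155. ]
1.3 [  26.8    0.  -108.9] [ 473.3 -194.5  173.7]
1.5 [  44.2    0.  -124.5] [ 490.2 -190.5  189.3]
1.7 [  64.4    0.  -136.3] [ 509.8 -185.9  201.1]
1.9 [  86.5   -0.  -143.8] [ 531.4 -180.8  208.7]
2.1 [ 109.7    0.  -146.9] [ 553.9 -175.5  211.7]
```

```bash
python3 -m jog '[[0,0,0,-2.4,0,-11.5,1],[0,0,0,-1.3,0,-11.6,1],[0,0,0,0,0,-11.7,1],[0,0,0,1,0,-11.6,1],[0,0,0,2.2,0,-11.4,1]]'
python3 -m jog '[[0,0,0,3.4,0,-11.3,1],[0,0,0,4.5,0,-10.8,1],[0,0,0,5.5,0,-10.3,1],[0,0,0,0,0,0,1]]'
python3 - <<'E'
from h import *
t=r.snapshot("top"); s=r.snapshot("scene")
im=np.hstack([crop(t,370,190,100,130,4),crop(s,170,170,100,130,4)])
cv2.imwrite("pics/o1.png",cv2.convertScaleAbs(im,alpha=1.5))
E
```

```text
time: 6.7
tool_pos: [448.8, -202.3, 132.0]
tcp_rot: [179.7, -0.2, 13.4]
ft_force: [6.6, -8.5, -3.6]
finger_gap: 35.3
grip_force: 24.8
time: 7.1
tool_pos: [462.3, -199.0, 165.2]
tcp_rot: [179.7, -0.2, 13.4]
ft_force: [3.1, -6.8, -1.6]
finger_gap: 35.4
grip_force: 23.1
```

View pics/o1.png

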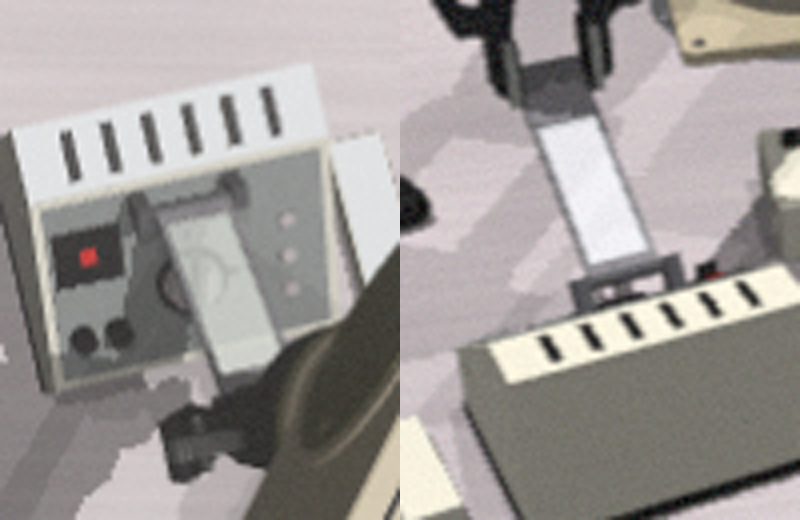

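The guard is held at its free end between the pads (scene crop 560,85) and is following the arc. I'll carry on to the stop.

```bash
python3 -m jog '[[0,0,0,6.5,0,-9.6,1],[0,0,0,7.4,0,-9,1],[0,0,0,8.3,0,-8.2,1],[0,0,0,9.1,0,-7.4,1],[0,0,0,9.8,0,-6.4,1]]'
python3 -m jog '[[0,0,0,10.4,0,-5.5,1],[0,0,0,10.8,0,-4.4,1],[0,0,0,11.3,0,-3.2,1],[0,0,0,11.5,0,-2.1,1],[0,0,0,11.6,0,-1,1]]'
python3 -m jog '[[0,0,0,6,0,0,1],[0,0,0,0,0,0,1]]'
python3 - <<'E'
from h import *
s=r.sense(); print(s["time"],icon(s["tool_pos"]),con(strap(100,2.1,117)),con(strap(100,1.9,117)))
E
```

```text
time: 7.7
tool_pos: [500.9, -189.5, 204.4]
tcp_rot: [179.7, -0.1, 13.3]
ft_force: [1.7, -8.5, -2.9]
finger_gap: 35.2
grip_force: 20.4
time: 8.2
tool_pos: [555.2, -176.4, 221.0]
tcp_rot: [179.8, -0.1, 13.4]
ft_force: [-0.1, -6.3, 2.2]
finger_gap: 35.2
grip_force: 19.8
time: 8.4
tool_pos: [561.5, -174.8, 221.0]
tcp_rot: [179.8, -0.2, 13.4]
ft_force: [0.5, -6.9, 4.4]
finger_gap: 34.8
grip_force: 19.7
8.4 [[ 15.96723022  -1.09874737 221.02492532]] [[ 553.90215959 -175.46109163  227.66242401]] [[ 531.35749214 -180.79042519  224.65021465]]
```

```bash
python3 -m jog '[[0,0,0,0,0,0,-1],[0,0,0,0,0,0,-1],[0,0,0,0,0,0,-1],[0,0,0,0,0,-20,-1],[0,0,0,0,0,-30,-1]]'
python3 - <<'E'
from h import *
go([579.5,218,260])
E
python3 -m jog '[[0,0,0,0,-30,0,-1],[0,0,0,0,-35,0,-1],[0,0,0,0,-35,0,-1],[0,0,0,0,-35,0,-1],[0,0,0,0,-35,0,-1]]'>/dev/null
python3 -m jog '[[0,0,0,0,-35,0,-1],[0,0,0,0,-35,0,-1],[0,0,0,0,-35,0,-1],[0,0,0,0,-35,0,-1],[0,0,0,0,-35,0,-1]]'>/dev/null
for i in 1 2; do python3 -m jog '[[0,0,-8,0,0,0,-1],[0,0,-8,0,0,0,-1],[0,0,-8,0,0,0,-1],[0,0,-8,0,0,0,-1],[0,0,-8,0,0,0,-1]]'>/dev/null; done
python3 -m jog '[[0,0,-8,0,0,0,-1],[0,0,-8,0,0,0,-1],[0,0,0,0,0,0,-1],[0,0,0,0,0,0,-1]]'
python3 - <<'E'
from h import *
go([579.5,218,116],down(109))
t=r.snapshot("top"); s=r.snapshot("scene")
im=np.vstack([np.hstack([crop(t,385,205,80,90,5),crop(s,180,170,80,90,5)])])
cv2.imwrite("pics/o2.png",cv2.convertScaleAbs(im,alpha=1.7))
E
```

```text
time: 8.9
tool_pos: [558.4, -172.5, 266.7]
tcp_rot: [-179.8, 0.2, 13.4]
ft_force: [0.4, 0.1, 0.3]
finger_gap: 85.3
grip_force: 0.0
at [ 558.4 -172.5  266.7] [-179.8    0.2   13.4] q [-22.   5.  85.   0.  91.  54.] t 8.9 F [0.4 0.1 0.3] gap 85.3
 to [579.5 218.  260. ] shift now-axes [ 111.  -375.     7.4] shift new-axes [ 111.  -375.     7.4] turn [0. 0. 0.]
time: 11.3
tool_pos: [479.9, 162.4, 268.8]
tcp_rot: [-180.0, -0.0, 109.1]
ft_force: [-0.5, -0.0, -0.1]
finger_gap: 85.5
grip_force: 0.0
at [479.9 162.4 268.8] [-180.    -0.   109.1] q [13. -8. 97.  0. 91. -6.] t 11.3 F [-0.5 -0.  -0.1] gap 85.5
 to [579.5 218.  116. ] shift now-axes [ 19.8 112.3 152.8] shift new-axes [ 20.1 112.2 152.8] turn [-0.  -0.   0.1]
```

View pics/o2.png

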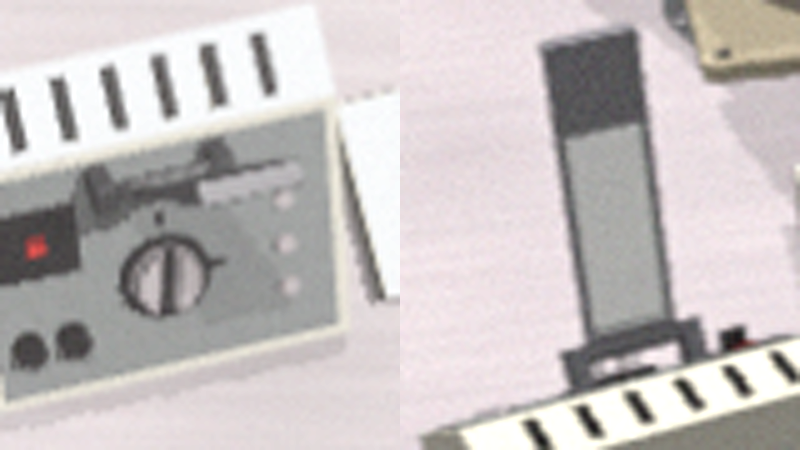

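The selector shows at top crop (168,277), with its slot nearly vertical from (167,240) to (168,315). The guard stands open and upright. Now to locate the slot and grasp the driver.

```bash
python3 -m jog '[[0,0,0,4,22.4,4,-1],[0,0,0,4,22.4,4,-1],[0,0,0,4,22.4,4,-1],[0,0,0,4,22.4,4,-1],[0,0,0,4,22.4,4,-1]]'>/dev/null
python3 -m jog '[[0,0,0,0,0,26,-1],[0,0,0,0,0,26,-1],[0,0,0,0,0,26,-1],[0,0,0,0,0,26,-1],[0,0,0,0,0,24,-1]]'
python3 -m jog '[[0,0,0,0,0,0,-1]]'
python3 - <<'E'
from h import *
from scipy.optimize import brentq
t=r.snapshot("top")
def onpl(uv,w=10):
    f=lambda z:(icon(back(t,[uv],z))[0]-pan(0,0,0))@NO-w
    z=brentq(f,20,150); p=icon(back(t,[uv],z))[0]; q=p-pan(0,0,0); return q@UP,q[1]
for c in((167.7,276.5),(167,240),(168.5,315)):
    print(np.round(onpl((385+(c[0]+.5)/5-.5,205+(c[1]+.5)/5-.5)),1))
go([579.5,218,116],down(109))
E
```

```text
time: 12.4
tool_pos: [578.8, 218.4, 119.4]
tcp_rot: [-180.0, -0.0, 109.2]
ft_force: [-0.4, 0.3, -0.2]
finger_gap: 85.5
grip_force: 0.0
time: 12.5
tool_pos: [576.2, 217.6, 116.1]
tcp_rot: [-179.6, -0.0, 109.3]
ft_force: [-0.8, 0.3, 0.1]
finger_gap: 85.6
grip_force: 0.0
[53.9  1.4]
[70.4  0.3]
[36.2  2.5]
at [577.5 218.  118.7] [-179.7   -0.   109.3] q [16. 15. 89.  0. 76. -3.] t 12.55 F [0.9 0.  1.4] gap 85.9
 to [579.5 218.  116. ] shift now-axes [-0.6  1.9  2.7] shift new-axes [-0.6  1.9  2.7] turn [-0.3 -0.   0.3]
```

```bash
python3 -m jog '[[0,0,0,0,0,0,1],[0,0,0,0,0,0,1],[0,0,0,0,0,0,1],[0,0,0,0,0,0,1],[0,0,0,0,0,0,1]]' 90
python3 -m jog '[[0,0,0,0,0,0,1],[0,0,0,0,0,0,1],[0,0,0,0,0,0,1]]'
for i in 1 2 3; do python3 -c "
from bench import r
s=r.sense();print(s['tool_pos'].round(1),s['tcp_rot'].round(1),s['ft_force'].round(1),s['wrist_torque'].round(2))"; done
```

```text
time: 13.05
tool_pos: [580.0, 218.6, 122.3]
tcp_rot: [179.9, 0.0, 109.4]
ft_force: [-0.8, -0.8, 6.1]
finger_gap: 30.9
grip_force: 88.7
time: 13.35
tool_pos: [580.0, 218.6, 122.3]
tcp_rot: [179.9, 0.0, 109.4]
ft_force: [-1.0, -0.9, 6.1]
finger_gap: 31.4
grip_force: 88.7
[580.  218.6 122.3] [179.9   0.  109.4] [-1.  -0.9  6.1] [-0.04  0.13  0.07]
[580.  218.6 122.3] [179.9   0.  109.4] [-1.  -0.9  6.1] [-0.04  0.13  0.07]
[580.  218.6 122.3] [179.9   0.  109.4] [-1.  -0.9  6.1] [-0.04  0.13  0.07]
```

```bash
python3 -m jog '[[0,0,0,0,0,-1,1],[0,0,0,0,0,-2,1],[0,0,0,0,0,-4,1],[0,0,0,0,0,-6,1],[0,0,0,0,0,-8,1]]'
for i in 1 2; do python3 -m jog '[[0,0,0,0,0,-10,1],[0,0,0,0,0,-10,1],[0,0,0,0,0,-10,1],[0,0,0,0,0,-10,1],[0,0,0,0,0,-10,1]]' >/dev/null; done
python3 -m jog '[[0,0,0,0,0,-8,1],[0,0,0,0,0,-6,1],[0,0,0,0,0,-4,1],[0,0,0,0,0,-2,1],[0,0,0,0,0,0,1]]'
cat >> h.py <<'E'
L=107.3  # tip beyond TCP
N=con([NO])[0]-con([[0,0,0]])[0]; N/=np.linalg.norm(N)
def rotc(v): return R.from_euler('z',CO[2]).apply(v)
def sel(ang,w,u=53.9,v=0.7,L=L): # tool pose with tip at height w above panel, blade (tool y) turned ang (rad) clockwise from up-slope
    y=rotc(np.cos(ang)*UP-np.sin(ang)*EY); z=-rotc(NO); x=np.cross(y,z)
    return con(pan(u,v,w+L))[0], R.from_matrix(np.c_[x,y,z])
E
python3 - <<'E'
from h import *
P,Q=sel(.06,45); print(Q.as_euler('xyz',degrees=True)); go(P,Q)
E
```

```text
time: 13.85
tool_pos: [578.8, 218.4, 141.9]
tcp_rot: [-179.9, -0.0, 109.4]
ft_force: [-0.5, 0.3, -1.2]
finger_gap: 31.1
grip_force: 88.6
time: 15.35
tool_pos: [579.1, 218.4, 261.9]
tcp_rot: [180.0, -0.0, 109.4]
ft_force: [-1.1, -0.6, -2.2]
finger_gap: 31.2
grip_force: 88.6
[148.04635691  -1.82094193 100.38364309]
at [579.1 218.4 261.9] [180.   -0.  109.4] q [16. 10. 80.  0. 91. -3.] t 15.35 F [-1.1 -0.6 -2.2] gap 31.2
 to [ 448.2 -199.7  202.7] shift now-axes [-351.  -262.3   59.1] shift new-axes [-389.4 -198.   -68.3] turn [-32.   -0.7   9.3]
```

```bash
python3 -m jog '[[0,0,0,2,-5.6,0,1],[0,0,0,4,-11,0,1],[0,0,0,6,-17,0,1],[0,0,0,5.9,-17,0,1],[0,0,0,2,-6,0,1]]' >/dev/null
python3 -m jog '[[0,0,0,-5.5,-2.8,0,1],[0,0,0,-12,-6.7,0,1],[0,0,0,-18,-10,0,1],[0,0,0,-18,-10,0,1],[0,0,0,-18,-10,0,1]]' >/dev/null
for i in 1 2 3; do python3 -m jog '[[0,0,0,-18,-10,0,1],[0,0,0,-18,-10,0,1],[0,0,0,-18,-10,0,1],[0,0,0,-18,-10,0,1],[0,0,0,-18,-10,0,1]]' >/dev/null; done
python3 -m jog '[[0,0,0,-12,-6.7,0,1],[0,0,0,-9,-5,0,1],[0,0,0,-5.5,-2.9,0,1],[-1,0,0.3,0,0,0,1],[-3,0,0.9,0,0,0,1]]' >/dev/null
python3 -m jog '[[-4,-0.1,1.2,0,0,0,1],[-4,-0.1,1.2,0,0,0,1],[-4,-0.1,1.2,0,0,0,1],[-4,-0.1,1.2,0,0,0,1],[-4,-0.1,1.2,0,0,0,1]]' >/dev/null
python3 -m jog '[[-4,-0.1,1.2,0,0,0,1],[-3,-0.1,0.8,0,0,0,1],[-1,-0.1,0.2,0,0,0,1],[0,0,0,0,0,0,1],[0,0,0,0,0,0,1]]'
python3 - <<'E'
from h import *
P,Q=sel(.06,45); go(P,Q)
E
```

```text
time: 19.35
tool_pos: [448.9, -196.3, 262.2]
tcp_rot: [148.1, -1.7, 100.2]
ft_force: [-0.2, -1.0, -1.2]
finger_gap: 31.2
grip_force: 89.1
at [ 448.9 -196.3  262.2] [148.1  -1.7 100.2] q [-51. -33. 123.  29.  77. -64.] t 19.35 F [-0.2 -1.  -1.2] gap 31.2
 to [ 448.2 -199.7  202.7] shift now-axes [ -5.  -32.4  49.7] shift new-axes [ -5.1 -32.4  49.7] turn [-0.1  0.2 -0.1]
```

```bash
python3 -m jog '[[0,0,0,-0.5,-3,4,1],[0,0,0,-1,-6,9,1],[0,0,0,-1,-7,11,1],[0,0,0,-1,-7,11,1],[0,0,0,-1,-6,9,1]]' >/dev/null
python3 -m jog '[[0,0,0,-0.5,-3.4,5.7,1],[0,0,0,0,0,0,1],[0,0,0,0,0,0,1],[0,0,0,0,0,0,1]]'
python3 - <<'E'
from h import *
P,Q=sel(.06,45); go(P,Q)
st=r.sense(); Rt=R.from_euler('xyz',st["tcp_rot"],degrees=True); tip=st["tool_pos"]+Rt.apply([0,0,L])
sl=con(pan(53.9,.7,10))[0]; print(tip,sl)
vis=[]
for n,(x,y) in(("top",(380,210)),("scene",(180,190))):
    c=r.snapshot(n); F=5; im=cv2.convertScaleAbs(crop(c,x,y,80,100,F),alpha=1.7)
    for p,col in((tip,(0,0,255)),(tip-Rt.apply([0,0,75]),(0,0,255)),(sl,(0,200,0))):
        q=((proj(c,p)[0]-[x,y]+.5)*F-.5).astype(int); cv2.drawMarker(im,tuple(int(i) for i in q),col,0,9,1)
    vis.append(im)
cv2.imwrite("pics/h1.png",np.hstack(vis))
E
```

```text
time: 20.25
tool_pos: [448.3, -200.1, 203.2]
tcp_rot: [148.0, -1.7, 100.2]
ft_force: [-0.2, -0.0, -1.7]
finger_gap: 31.2
grip_force: 89.1
at [ 448.3 -200.1  203.2] [148.   -1.7 100.2] q [-51. -31. 127.  30.  71. -68.] t 20.25 F [-0.2 -0.  -1.7] gap 31.2
 to [ 448.2 -199.7  202.7] shift now-axes [ 0.4 -0.3  0.4] shift new-axes [ 0.4 -0.3  0.4] turn [ 0.   0.2 -0.1]
[ 503.75891814 -187.42568938  112.15202019] [ 521.60908036 -182.37555986   82.0431293 ]
```

View pics/h1.png

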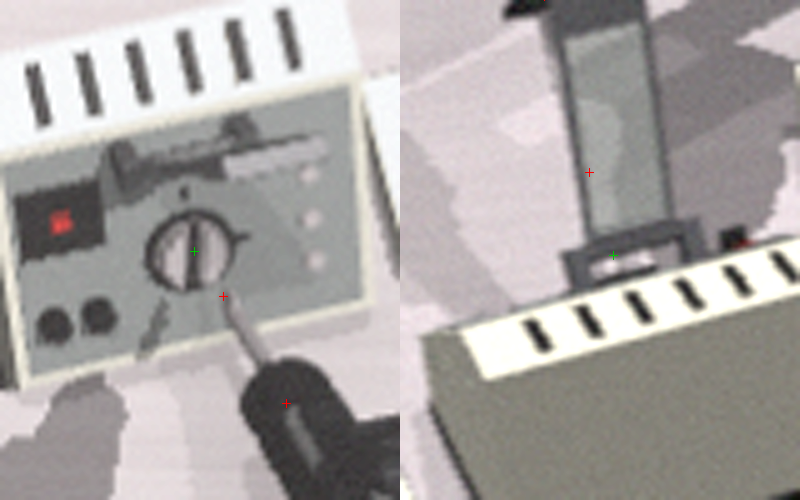

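The tip (marker 223,296) lines up with the slot (marker 194,251), and the slot is centred as modelled. Going in.

```bash
python3 -m jog '[[0,0,0,0.2,-0.2,4,1],[0,0,0,0.2,-0.1,7,1],[0,0,0,0,0,8,1],[0,0,0,0,0,7,1],[0,0,0,0,0,4,1]]' >/dev/null
python3 -m jog '[[0,0,0,0,0,2,1],[0,0,0,0,0,0,1],[0,0,0,0,0,0,1]]'
python3 -m jog '[[0,0,0,0,0,1,1],[0,0,0,0,0,1.5,1],[0,0,0,0,0,1.5,1],[0,0,0,0,0,0,1]]'
python3 -m jog '[[0,0,0,0,0,1,1],[0,0,0,0,0,1.5,1],[0,0,0,0,0,0,1]]'
python3 - <<'E'
from h import *
P,Q=sel(.06,4); go(P,Q); print(r.sense()["wrist_torque"])
E
```

```text
time: 21.15
tool_pos: [464.3, -195.7, 175.2]
tcp_rot: [148.1, -1.8, 100.2]
ft_force: [-0.3, 0.2, -1.4]
finger_gap: 31.0
grip_force: 89.1
time: 21.55
tool_pos: [466.3, -195.1, 171.4]
tcp_rot: [148.1, -1.8, 100.2]
ft_force: [0.7, -0.1, -1.8]
finger_gap: 30.7
grip_force: 89.1
time: 21.85
tool_pos: [467.6, -194.8, 169.3]
tcp_rot: [148.1, -1.8, 100.2]
ft_force: [-0.6, 0.2, -2.5]
finger_gap: 30.8
grip_force: 89.1
at [ 467.6 -194.8  169.3] [148.1  -1.8 100.2] q [-48. -27. 128.  31.  66. -68.] t 21.85 F [-0.6  0.2 -2.5] gap 30.8
 to [ 469.4 -194.7  168. ] shift now-axes [-0.3  0.8  2.1] shift new-axes [-0.3  0.8  2.1] turn [-0.   0.1 -0.1]
[-0.12314452  0.43593915 -0.03085038]
```

The blade is in the slot with no contact force. Turning now.

```bash
python3 -m jog '[[0,0,0,-0.2,0.5,1,1],[0,0,0,0,0,0.8,1],[0,0,0,0,0,0,1]]'
for i in 1 2 3 4; do python3 -m jog '[[0,0,4,0,0,0,1],[0,0,4,0,0,0,1],[0,0,4,0,0,0,1],[0,0,4,0,0,0,1],[0,0,4,0,0,0,1]]'|egrep 'rot|force' 
python3 -c "
from h import *
s=r.sense();Q=R.from_euler('xyz',s['tcp_rot'],degrees=True);print(s['time'],Q.inv().apply(s['wrist_torque']).round(2),Q.inv().apply(s['ft_force']).round(1))
y=Q.apply([0,1,0]);c=y@rotc(UP),-y@rotc(EY);print('ang',np.degrees(np.arctan2(c[1],c[0])))"; done
```

```text
time: 22.15
tool_pos: [469.0, -194.7, 168.2]
tcp_rot: [148.1, -1.8, 100.2]
ft_force: [0.0, 0.4, -0.9]
finger_gap: 31.5
grip_force: 89.1
tcp_rot: [150.2, -12.2, 82.7]
ft_force: [1.4, -0.4, -1.8]
grip_force: 89.1
22.65 [ 0.22 -0.47 -0.04] [-0.6  0.4  2.2]
ang 23.742541655087425
tcp_rot: [155.6, -21.3, 64.2]
ft_force: [-2.3, -1.8, -0.7]
grip_force: 89.3
23.15 [ 0.01 -1.02 -0.1 ] [-2.7 -1.  -0.8]
ang 43.72471767070227
tcp_rot: [164.2, -28.2, 43.5]
ft_force: [-0.8, -5.4, -1.8]
grip_force: 89.1
23.65 [-1.07 -1.45 -0.09] [-4.7  3.4  0.5]
ang 63.71186817637318
tcp_rot: [175.6, -31.7, 20.7]
ft_force: [-1.2, -8.4, -2.7]
grip_force: 88.9
24.15 [-2.07 -1.39 -0.05] [-4.9  7.4  0.8]
ang 83.70899564689282
```

```bash
cat > w.py <<'E'
from h import *
s=r.sense();Q=R.from_euler('xyz',s['tcp_rot'],degrees=True);print(s['time'],'torque',Q.inv().apply(s['wrist_torque']).round(2),'F',Q.inv().apply(s['ft_force']).round(1))
y=Q.apply([0,1,0]);c=y@rotc(UP),-y@rotc(EY);print('ang',np.degrees(np.arctan2(c[1],c[0])).round(1))
q=icon(s["tool_pos"]+Q.apply([0,0,L]))[0]-pan(0,0,0); print('tip uvw',(q@UP).round(1),q[1].round(1),(q@NO).round(1),s['joint_pos'].round(0))
E
python3 -m jog '[[0,0,2,-0.4,0.7,0,1],[0,0,2,-0.4,0.7,0,1],[0,0,2,0,0,0,1]]' >/dev/null; python3 w.py
python3 -m jog '[[0,0,2,0,0,0,1],[0,0,2,0,0,0,1],[0,0,2,0,0,0,1]]' >/dev/null; python3 w.py
python3 -m jog '[[0,0,2,0,0,0,1],[0,0,2,0,0,0,1],[0,0,2,0,0,0,1]]' >/dev/null; python3 w.py
```

```text
24.45 torque [-1.45 -0.96 -0.05] F [-2.9  4.7 -0. ]
ang 89.6
tip uvw 53.3 -3.4 5.4 [-49. -26. 128.  31.  65.  18.]
24.75 torque [-1.88 -0.96 -0.09] F [-2.2  7.6 -0. ]
ang 95.6
tip uvw 53.2 -3.7 5.4 [-49. -26. 128.  31.  65.  24.]
25.05 torque [-2.28 -0.96 -0.07] F [-2.4  8.2 -0.9]
ang 101.6
tip uvw 53.0 -4.0 5.4 [-49. -26. 128.  31.  65.  30.]
```

Lateral force is higher than expected, so I'll use the last viewing here, where it matters.

Run:
```python
from h import *
vis=[]
for n,(x,y,w,h,F) in(("top",(395,235,50,60,8)),("scene",(190,190,80,96,5))):
    c=r.snapshot(n); im=cv2.convertScaleAbs(crop(c,x,y,w,h,F),alpha=1.7); vis.append(im)
cv2.imwrite("pics/t1.png",np.hstack([vis[0],vis[1][:480]]))
```

```text
(no output)
```

View pics/t1.png

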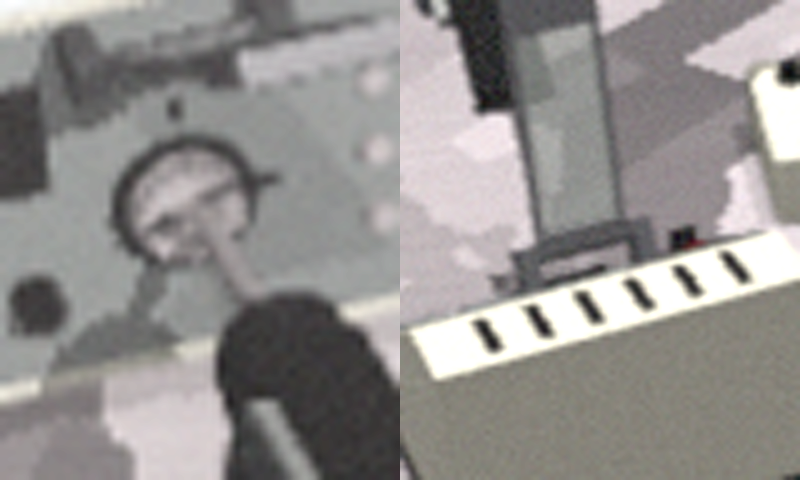

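The selector has turned most of the way: its slot runs from (150,235) to (245,185), roughly 15–20° short of level. The blade lags by its play, so I'll turn further until the torque rises.

```bash
for i in 1 2 3 4 ; do python3 -m jog '[[0,0,2,0,0,0,1],[0,0,2,0,0,0,1],[0,0,2,0,0,0,1]]' >/dev/null; python3 w.py; done
python3 - <<'E'
from h import *
from scipy.optimize import brentq
t=r.snapshot("top"); cv2.imwrite("pics/t2.png",t["pixels"][:,:,::-1])
def onpl(uv,w=10):
    f=lambda z:(icon(back(t,[uv],z))[0]-pan(0,0,0))@NO-w
    z=brentq(f,20,150); q=icon(back(t,[uv],z))[0]-pan(0,0,0); return np.array([q@UP,q[1]])
a,b=[onpl((395+(x+.5)/8-.5,235+(y+.5)/8-.5)) for x,y in((150,235),(245,185))]; print(a,b,np.degrees(np.arctan2(-(b-a)[1],(b-a)[0])))
E
```

```text
25.45 torque [-2.69 -0.82 -0.09] F [-2.4  8.3 -0. ]
ang 107.6
tip uvw 52.7 -4.2 5.4 [-49. -26. 128.  31.  65.  36.]
25.75 torque [-3.04 -0.74 -0.12] F [-1.7 10.3  0. ]
ang 113.6
tip uvw 52.4 -4.5 5.4 [-49. -26. 128.  31.  65.  42.]
26.05 torque [-3.4  -0.68 -0.08] F [-1.6 11.6 -1.8]
ang 119.6
tip uvw 52.1 -4.6 5.4 [-49. -26. 128.  31.  65.  48.]
26.35 torque [-3.1  -0.69 -0.07] F [-2.4 11.6 -7.9]
ang 125.6
tip uvw 51.8 -4.6 5.4 [-49. -26. 128.  31.  65.  54.]
[47.15994591 11.76236902] [ 55.31792786 -13.03690059] 71.79083281919668
```

```bash
cat > slot.py <<'E'
from h import *
import sys
t=r.snapshot("top")
def ang(img,f,c=(53.9,0.7)):
    out=[]
    for a in range(50,111,4):
        a_=np.radians(a); v=[]
        for sg in(1,-1):
            rr=np.arange(7,13,.5)*sg; P=con([pan(c[0]+x*np.cos(a_),c[1]-x*np.sin(a_),10) for x in rr]); q=f(proj(t,P))
            v.append(cv2.remap(img,q[:,0].astype(np.float32)[None],q[:,1].astype(np.float32)[None],cv2.INTER_LINEAR).mean().round(0))
        out.append((a,*map(int,v)))
    return out
old=cv2.imread("pics/t1.png",0)[:,:400]
print("old",ang(old,lambda q:(q-[395,235]+.5)*8-.5))
print("now",ang(cv2.cvtColor(t["pixels"],cv2.COLOR_RGB2GRAY),lambda q:q))
E
python3 slot.py
```

```text
old [(50, 154, 119), (54, 154, 111), (58, 150, 102), (62, 143, 99), (66, 132, 105), (70, 121, 121), (74, 112, 142), (78, 108, 161), (82, 111, 173), (86, 119, 178), (90, 130, 179), (94, 142, 180), (98, 153, 180), (102, 159, 180), (106, 164, 178), (110, 167, 175)]
now [(50, 91, 100), (54, 91, 100), (58, 92, 97), (62, 92, 92), (66, 92, 87), (70, 92, 81), (74, 89, 74), (78, 86, 69), (82, 81, 68), (86, 74, 70), (90, 67, 75), (94, 63, 82), (98, 64, 91), (102, 66, 99), (106, 69, 99), (110, 75, 99)]
```

```bash
python3 -m jog '[[0,0,2,0,0,0,1],[0,0,2,0,0,0,1],[0,0,0,0,0,0,1],[0,0,0,0,0,0,1]]' >/dev/null; python3 w.py; python3 slot.py | tail -1
```

```text
26.85 torque [-2.85 -1.33 -0.15] F [ -4.6   9.  -11.9]
ang 129.5
tip uvw 52.0 -4.0 5.8 [-49. -26. 128.  31.  65.  58.]
now [(50, 91, 92), (54, 92, 92), (58, 92, 91), (62, 92, 89), (66, 92, 86), (70, 92, 82), (74, 90, 74), (78, 86, 69), (82, 81, 68), (86, 74, 70), (90, 67, 75), (94, 62, 82), (98, 64, 90), (102, 67, 99), (106, 70, 99), (110, 76, 98)]
```

The selector is at its stop, since the slot no longer follows the blade. I'll back the blade off to the middle of its play and withdraw.

```bash
python3 -m jog '[[0,0,-4,0,0,0,1],[0,0,-6,0,0,0,1],[0,0,-6,0,0,0,1],[0,0,-4,0,0,0,1],[0,0,0,0,0,0,1]]' >/dev/null; python3 w.py
python3 -m jog '[[0,0,-4,0,0,0,1],[0,0,-4,0,0,0,1],[0,0,-4,0,0,0,1],[0,0,0,0,0,0,1]]' >/dev/null; python3 w.py
python3 -m jog '[[0,0,0,0,0,-1,1],[0,0,0,0,0,-2,1],[0,0,0,0,0,-4,1],[0,0,0,0,0,-6,1],[0,0,0,0,0,-8,1]]' >/dev/null;
python3 -m jog '[[0,0,0,0,0,-10,1],[0,0,0,0,0,-10,1],[0,0,0,0,0,-8,1],[0,0,0,0,0,-3,1],[0,0,0,0,0,0,1]]' >/dev/null; python3 w.py; python3 slot.py | tail -1
python3 - <<'E'
from h import *
go([579,218,262],down(109))
E
```

```text
27.4 torque [-1.31 -1.04 -0.02] F [-3.   4.6 -3.1]
ang 109.4
tip uvw 52.7 -2.8 5.2 [-49. -26. 128.  31.  65.  38.]
27.8 torque [-0.25 -0.78 -0.02] F [-2.2  1.5  1.1]
ang 97.5
tip uvw 52.8 -1.4 4.7 [-49. -26. 128.  31.  65.  26.]
28.8 torque [-0.   -0.41  0.01] F [-1.2  0.5  1.5]
ang 97.6
tip uvw 53.4 -1.5 57.2 [-52. -32. 127.  30.  73.  26.]
now [(50, 92, 114), (54, 93, 112), (58, 93, 108), (62, 93, 103), (66, 93, 97), (70, 92, 89), (74, 91, 80), (78, 87, 73), (82, 82, 70), (86, 75, 70), (90, 68, 75), (94, 64, 82), (98, 65, 90), (102, 68, 99), (106, 70, 99), (110, 76, 99)]
at [ 441.9 -202.8  212.2] [-175.5  -31.7    4.4] q [-52. -32. 127.  30.  73.  26.] t 28.85 F [ 0.3 -0.4 -2.1] gap 31.2
 to [579 218 262] shift now-axes [ 169.8 -404.2   78.4] shift new-axes [353.2 266.6 -49.8] turn [  25.6  -26.2 -100.3]
```

```bash
python3 -m jog '[[0.9,-0.9,-3.6,0,0,0,1],[1.8,-1.9,-7.2,0,0,0,1],[1.8,-1.9,-7.2,0,0,0,1],[1.8,-1.9,-7.2,0,0,0,1],[1.8,-1.9,-7.2,0,0,0,1]]' >/dev/null
python3 -m jog '[[1.8,-1.9,-7.2,0,0,0,1],[1.8,-1.9,-7.2,0,0,0,1],[1.8,-1.9,-7.2,0,0,0,1],[1.8,-1.9,-7.2,0,0,0,1],[1.8,-1.9,-7.2,0,0,0,1]]' >/dev/null
python3 -m jog '[[1.8,-1.9,-7.2,0,0,0,1],[1.8,-1.9,-7.2,0,0,0,1],[1.8,-1.9,-7.2,0,0,0,1],[1.8,-1.9,-7.2,0,0,0,1],[0.9,-0.9,-3.1,0,0,0,1]]' >/dev/null
python3 -m jog '[[0,0,0,0,0,-4,1],[0,0,0,0,0,-10,1],[0,0,0,0,0,-14,1],[0,0,0,0,0,-14,1],[0,0,0,0,0,-8,1]]' >/dev/null
python3 -m jog '[[0,0,0,0,0,0,1],[0,0,0,0,0,0,1]]'
python3 - <<'E'
from h import *
go([519,218,262],down(109))
E
```

```text
time: 31.05
tool_pos: [441.8, -202.3, 262.3]
tcp_rot: [180.0, 0.6, 108.8]
ft_force: [0.3, -0.6, -3.2]
finger_gap: 31.2
grip_force: 89.7
at [ 441.8 -202.3  262.3] [180.    0.6 108.8] q [-30. -12. 101.  -0.  90. -49.] t 31.05 F [ 0.3 -0.6 -3.2] gap 31.2
 to [519 218 262] shift now-axes [372.9 208.5  -3.3] shift new-axes [3.722e+02 2.098e+02 3.000e-01] turn [ 0.   0.6 -0.2]
```

```bash
python3 -c "
from h import *
for n in('top','scene'): cv2.imwrite('pics/ref_%s.png'%n,r.snapshot(n)['pixels'])"
python3 -m jog '[[0,0,0,5,2.9,0,1],[0,0,0,11,6.2,0,1],[0,0,0,18,10.1,0,1],[0,0,0,18,10.1,0,1],[0,0,0,18,10.1,0,1]]' >/dev/null
for i in 1 2 3; do python3 -m jog '[[0,0,0,18,10.1,0,1],[0,0,0,18,10.1,0,1],[0,0,0,18,10.1,0,1],[0,0,0,18,10.1,0,1],[0,0,0,18,10.1,0,1]]' >/dev/null; done
python3 -m jog '[[0,0,0,18,10.1,0,1],[0,0,0,10,5.6,0,1],[0,0,0,4,2.6,0,1],[0,0,0,0,0,0,1],[0,0,0,0,0,0,1]]'
python3 - <<'E'
from h import *
go([579.2,218,262],down(109))
st=r.sense(); Q=R.from_euler('xyz',st["tcp_rot"],degrees=True)
for n in('top','scene'):
    c=r.snapshot(n); d=np.abs(c["pixels"].astype(int)-cv2.imread(f'pics/ref_{n}.png').astype(int)).max(2)
    cv2.imwrite(f"pics/ref2_{n}.png",c["pixels"])
    P=[st["tool_pos"]+Q.apply([0,0,z]) for z in(L,L-6,L-15,L-30,L-50)]; q=proj(c,P); print(n,q.round(1).tolist())
    if n=='scene':
        for y in range(int(q[0,1])-26,int(q[0,1])+8,2):
            x0=int(q[0,0])-16; xs=np.where(d[y,x0:x0+33]>22)[0]+x0; print(y,xs.min() if len(xs) else None,xs.max() if len(xs) else None,len(xs))
E
```

```text
time: 33.65
tool_pos: [519.6, 217.0, 258.5]
tcp_rot: [-180.0, 0.6, 108.8]
ft_force: [-0.2, 0.5, -1.3]
finger_gap: 30.9
grip_force: 89.7
at [519.6 217.  258.5] [-180.     0.6  108.8] q [18.  1. 89. -1. 90. -1.] t 33.65 F [-0.2  0.5 -1.3] gap 30.9
 to [579.2 218.  262. ] shift now-axes [-18.3  56.7  -3.4] shift new-axes [-18.5  56.6  -3.5] turn [-0.   0.6 -0.2]
top [[207.5, 256.5], [206.9, 256.4], [205.9, 256.2], [204.2, 256.0], [201.9, 255.6]]
scene [[405.7, 188.6], [406.0, 186.1], [406.4, 182.3], [407.0, 175.9], [407.9, 167.2]]
162 406 412 7
164 406 409 4
166 406 409 4
168 406 409 4
170 406 409 4
172 406 408 3
174 389 408 8
176 389 408 10
178 389 408 13
180 389 407 15
182 389 407 18
184 389 407 19
186 389 408 20
188 389 414 26
190 389 418 30
192 389 421 33
194 389 421 33
```

The driver is still straight in the gripper (shank 407.5 px against 407.9 predicted). Now putting it back.

```bash
python3 -m jog '[[0,0.3,0,-2,7,0,1],[0,0.3,0,-5,14,0,1],[0,0,0,-5,15,0,1],[0,0,0,-4.4,14,0,1],[0,0,0,-2,6.8,0,1]]' >/dev/null
python3 -m jog '[[0,0,0,0,0,4,1],[0,0,0,0,0,8,1],[0,0,0,0,0,10,1],[0,0,0,0,0,10,1],[0,0,0,0,0,8,1]]' >/dev/null
python3 -m jog '[[0,0,0,0,0,4,1],[0,0,0,0,0,0,1],[0,0,0,0,0,0,1]]'
python3 - <<'E'
from h import *
go([579.5,218,122.3],down(109.4))
E
```

```text
time: 35.05
tool_pos: [579.6, 218.5, 214.8]
tcp_rot: [180.0, -0.0, 108.8]
ft_force: [0.5, -0.5, -1.5]
finger_gap: 31.4
grip_force: 89.7
at [579.6 218.5 214.8] [180.   -0.  108.8] q [16. 11. 83.  0. 86. -3.] t 35.05 F [ 0.5 -0.5 -1.5] gap 31.4
 to [579.5 218.  122.3] shift now-axes [-0.6 -0.3 92.5] shift new-axes [-0.5 -0.2 92.5] turn [ 0.  -0.  -0.6]
```

```bash
python3 -m jog '[[0,0,0,-0.4,0,4,1],[0,0,0,0,0,6,1],[0,0,0,0,0,6,1],[0,0,0,0,0,6,1],[0,0,0,0,0,6,1]]' |egrep 'pos|ft'
python3 -m jog '[[0,0,0,0,0,6,1],[0,0,0,0,0,6,1],[0,0,0,0,0,6,1],[0,0,0,0,0,6,1],[0,0,0,0,0,6,1]]' |egrep 'pos|ft'
python3 -m jog '[[0,0,0,0,0,6,1],[0,0,0,0,0,6,1],[0,0,0,0,0,6,1],[0,0,0,0,0,4,1],[0,0,0,0,0,2,1]]' |egrep 'pos|ft'
python3 -m jog '[[0,0,0,0,0,2,1],[0,0,0,0,0,1.5,1],[0,0,0,0,0,1,1],[0,0,0,0,0,0,1]]' |egrep 'pos|ft'
```

```text
tool_pos: [579.4, 218.0, 185.7]
ft_force: [0.9, 0.1, -1.1]
tool_pos: [579.6, 218.2, 156.1]
ft_force: [0.1, 0.7, -1.7]
tool_pos: [579.3, 218.1, 131.9]
ft_force: [-0.8, -0.4, -1.8]
tool_pos: [579.6, 218.2, 128.1]
ft_force: [-0.9, 0.1, -0.9]
```

```bash
python3 -m jog '[[0,0,0,0,0,1,1],[0,0,0,0,0,1,1],[0,0,0,0,0,1,1],[0,0,0,0,0,0,1]]' |egrep 'pos|ft'
python3 -m jog '[[0,0,0,0,0,1,1],[0,0,0,0,0,1,1],[0,0,0,0,0,0,1]]' |egrep 'pos|ft'
python3 -m jog '[[0,0,0,0,0,1,1],[0,0,0,0,0,0,1]]' |egrep 'pos|ft'
```

```text
tool_pos: [579.4, 218.1, 124.8]
ft_force: [-0.5, 0.2, -1.7]
tool_pos: [579.4, 218.1, 122.8]
ft_force: [-0.0, 0.2, -2.2]
tool_pos: [579.7, 218.2, 122.4]
ft_force: [-2.0, -0.3, 1.7]
```

The collar is down: contact at TCP z 122.4, the same height as at pick-up. Releasing and heading back to the guard.

```bash
python3 -m jog '[[0,0,0,0,0,0,0.1],[0,0,0,0,0,0,-0.3],[0,0,0,0,0,0,-1],[0,0,0,0,0,0,-1],[0,0,0,0,0,0,-1]]' >/dev/null
python3 -m jog '[[0,0,0,0,0,-10,-1],[0,0,0,0,0,-25,-1],[0,0,0,0,0,-35,-1],[0,0,0,0,0,-40,-1],[0,0,0,0,0,-40,-1]]'
python3 - <<'E'
from h import *
go([561.5,-174.8,290],down(13.4))
E
```

```text
time: 38.85
tool_pos: [579.3, 218.0, 274.2]
tcp_rot: [180.0, -0.0, 108.8]
ft_force: [0.6, 0.7, 1.1]
finger_gap: 85.1
grip_force: 0.0
at [579.3 218.  274.2] [180.   -0.  108.8] q [16. 10. 78.  0. 92. -3.] t 38.85 F [0.6 0.7 1.1] gap 85.1
 to [ 561.5 -174.8  290. ] shift now-axes [-366.  -143.5  -16.2] shift new-axes [-108.3  377.9  -15.8] turn [-0.  -0.1 95.4]
```

```bash
for i in 1 2; do python3 -m jog '[[0,0,7.95,0,0,-2,-1],[0,0,7.95,0,0,0,-1],[0,0,7.95,0,0,0,-1],[0,0,7.95,0,0,0,-1],[0,0,7.95,0,0,0,-1]]' >/dev/null; done
python3 -m jog '[[0,0,7.95,0,0,-6,-1],[0,0,7.95,0,0,-6,-1],[0,0,0,-4,14.5,0,-1],[0,0,0,-8.3,29.1,0,-1],[0,0,0,-8.3,29.1,0,-1]]' >/dev/null
for i in 1 2; do python3 -m jog '[[0,0,0,-8.3,29.1,0,-1],[0,0,0,-8.3,29.1,0,-1],[0,0,0,-8.3,29.1,0,-1],[0,0,0,-8.3,29.1,0,-1],[0,0,0,-8.3,29.1,0,-1]]' >/dev/null; done
python3 -m jog '[[0,0,0,-4.5,14.5,0,-1],[0,0,0,0,0,0,-1],[0,0,0,0,0,0,-1]]' 20
python3 - <<'E'
from h import *
go([561.5,-174.8,221],down(13.4))
E
python3 fit.py | grep '('
```

```text
time: 41.65
tool_pos: [562.0, -174.8, 287.8]
tcp_rot: [-179.9, -0.0, 13.5]
ft_force: [0.9, -0.1, -0.4]
finger_gap: 84.9
grip_force: 0.0
at [ 562.  -174.8  287.8] [-179.9   -0.    13.5] q [-22.   5.  82.   0.  93.  54.] t 41.65 F [ 0.9 -0.1 -0.4] gap 84.9
 to [ 561.5 -174.8  221. ] shift now-axes [-0.5 -0.1 66.8] shift new-axes [-0.5 -0.2 66.8] turn [-0.1 -0.   0.1]
(np.float64(0.364), [580.8, 218.2], np.float64(21.4)) 0.9375083895249797
(np.float64(0.364), [580.7, 218.1], np.float64(19.5)) 0.9414555149205777
(np.float64(0.367), [580.7, 217.9], np.float64(18.5)) 0.9370624901589218
(np.float64(0.369), [581.0, 218.1], np.float64(24.8)) 0.9514511267407263
```

```bash
python3 -m jog '[[0,0,0,0,0,15,-1],[0,0,0,-0.3,0,20,-1],[0,0,0,-0.2,0,18,-1],[0,0,0,0,0,13.5,-1],[0,0,0,0,0,0,-1]]' >/dev/null
for i in 1 2; do python3 -m jog '[[0,0,0,0,0,0,1],[0,0,0,0,0,0,1],[0,0,0,0,0,0,1],[0,0,0,0,0,0,1]]' 25 ; done
python3 -m jog '[[0,0,0,-5,0,0,1],[0,0,0,-11.6,0,1,1],[0,0,0,-11.5,0,2.1,1],[0,0,0,-11.3,0,3.2,1],[0,0,0,-10.8,0,4.4,1]]' 
python3 -m jog '[[0,0,0,-10.4,0,5.5,1],[0,0,0,-9.8,0,6.4,1],[0,0,0,-9.1,0,7.4,1],[0,0,0,-8.3,0,8.2,1],[0,0,0,-7.4,0,9,1]]' 
python3 -m jog '[[0,0,0,-6.5,0,9.6,1],[0,0,0,-5.5,0,10.3,1],[0,0,0,-4.5,0,10.8,1],[0,0,0,-3.4,0,11.3,1],[0,0,0,-2.2,0,11.4,1]]'
```

```text
time: 42.65
tool_pos: [562.3, -175.0, 222.5]
tcp_rot: [-180.0, -0.1, 13.4]
ft_force: [-0.9, 0.8, 3.5]
finger_gap: 33.6
grip_force: 24.5
time: 43.05
tool_pos: [562.3, -175.0, 222.5]
tcp_rot: [180.0, -0.1, 13.4]
ft_force: [-1.1, 1.4, 6.2]
finger_gap: 33.6
grip_force: 24.5
time: 43.55
tool_pos: [511.8, -187.2, 209.4]
tcp_rot: [-180.0, 0.0, 13.4]
ft_force: [5.4, -2.8, -9.2]
finger_gap: 30.6
grip_force: 25.4
time: 44.05
tool_pos: [468.3, -197.1, 173.3]
tcp_rot: [-179.9, -0.0, 13.4]
ft_force: [0.8, -0.8, 0.9]
finger_gap: 0.1
grip_force: 0.2
time: 44.55
tool_pos: [447.4, -202.2, 119.6]
tcp_rot: [-179.9, -0.0, 13.4]
ft_force: [0.2, 0.2, -0.6]
finger_gap: 0.4
grip_force: 0.1
```

The grip slid off the strap midway. I'll clear the arm and measure the guard angle numerically.

```bash
python3 -m jog '[[0,0,0,-30,0,0,-1],[0,0,0,-30,0,0,-1],[0,0,0,0,0,-40,-1],[0,0,0,0,-40,-45,-1],[0,0,0,0,-45,-45,-1]]' >/dev/null
python3 -m jog '[[0,0,0,0,-45,-40,-1],[0,0,0,0,-45,0,-1],[0,0,0,0,-45,0,-1],[0,0,0,0,0,0,-1],[0,0,0,0,0,0,-1]]'
cat > guard.py <<'E'
from h import *
cs=[r.snapshot(n) for n in("top","scene")]
def score(g):
    out=[]
    for c in cs:
        im=cv2.GaussianBlur(cv2.cvtColor(c["pixels"],cv2.COLOR_RGB2GRAY),(3,3),0).astype(float); m=[]
        for a,b,v,w in((93,131,18,0),(86,138,25,1)):
            P=con([strap(100,g,d,s*v,k) for d in(a,b) for s in(1,-1) for k in(-4,4)]); k=np.zeros(im.shape,np.uint8)
            cv2.fillConvexPoly(k,cv2.convexHull(np.round(proj(c,P)*8).astype(np.int32)),1,shift=3); m.append(k.astype(bool))
        ring=m[1]&~m[0]; i=im[m[0]]; out.append((im[ring].mean()-i.mean())-i.std())
    return out
for g in np.arange(-.1,2.3,.1): print(round(g,2),np.round(score(g),0),end=' | ')
E
python3 guard.py
```

```text
time: 45.55
tool_pos: [343.9, -24.8, 266.5]
tcp_rot: [-180.0, -0.0, 13.6]
ft_force: [0.2, -0.4, -0.1]
finger_gap: 85.4
grip_force: 0.0
-0.1 [-30.  -8.] | 0.0 [-25. -28.] | 0.1 [-19. -19.] | 0.2 [-13. -14.] | 0.3 [ -6. -21.] | 0.4 [  2. -34.] | 0.5 [  8. -18.] | 0.6 [9. 7.] | 0.7 [ 5. -6.] | 0.8 [ 0. -7.] | 0.9 [-5. -5.] | 1.0 [-8. -3.] | 1.1 [-10.  -4.] | 1.2 [-10.  -4.] | 1.3 [-13.  -4.] | 1.4 [-14.  -3.] | 1.5 [-12.  -3.] | 1.6 [-9. -4.] | 1.7 [-6. -4.] | 1.8 [-6. -5.] | 1.9 [-5. -6.] | 2.0 [-6. -9.] | 2.1 [ -7. -13.] | 2.2 [-19. -16.] |
```

Both views put the guard at about 0.58 rad. I'll push it shut from above with closed fingertips.

Run:
```python
from h import *
go([446,-200.7,140],down(13.3))
for g in(.6,.4,.2,0,-.05):
    print(g,con(strap(100,g,112,0,4))[0].round(1))
```

```text
at [343.9 -26.2 266.3] [-180.     0.    13.4] q [-13. -36. 118.   0.  98.  64.] t 45.65 F [ 0.7 -0.4  0.3] gap 85.3
 to [ 446.  -200.7  140. ] shift now-axes [ 58.8 193.5 126.2] shift new-axes [ 59.2 193.3 126.3] turn [-0.   0.   0.1]
0.6 [ 448.5 -200.4  119.4]
0.4 [ 449.  -200.3   97. ]
0.2 [ 453.8 -199.1   75.2]
0 [ 462.7 -197.    54.8]
-0.05 [ 465.6 -196.3   50. ]
```

```bash
python3 -m jog '[[0,0,0,9,38.7,0,1],[0,0,0,13,38.7,0,1],[0,0,0,13,38.7,0,1],[0,0,0,13,38.7,0,1],[0,0,0,13,38.7,0,1]]' >/dev/null
python3 -m jog '[[0,0,0,0,0,35,1],[0,0,0,0,0,35,1],[0,0,0,0,0,35,1],[0,0,0,0,0,11,1],[0,0,0,0,0,0,1]]'
for i in 1 2; do python3 -m jog '[[0,0,0,0,0,8,1],[0,0,0,0,0,8,1],[0,0,0,0,0,8,1],[0,0,0,0,0,8,1],[0,0,0,0.5,0,8,1]]'|egrep 'pos|ft'; done
python3 -m jog '[[0,0,0,2,0,4,1],[0,0,0,3,0,4,1],[0,0,0,3,0,4,1],[0,0,0,0,0,0,1]]'|egrep 'pos|ft'
```

```text
time: 46.65
tool_pos: [446.3, -200.0, 148.3]
tcp_rot: [-179.8, 0.2, 13.3]
ft_force: [-0.1, -0.4, 0.4]
finger_gap: 0.3
grip_force: 0.0
tool_pos: [448.7, -199.4, 110.2]
ft_force: [-0.2, 0.3, 1.9]
tool_pos: [449.0, -199.2, 69.9]
ft_force: [-0.2, -0.0, 0.6]
tool_pos: [457.0, -197.2, 58.1]
ft_force: [-0.9, 0.4, 1.1]
```

```bash
python3 -m jog '[[0,0,0,1,0,2,1],[0,0,0,1,0,2,1],[0,0,0,0,0,0,1]]'|egrep 'pos|ft'
python3 -m jog '[[0,0,0,0,0,2,1],[0,0,0,0,0,1,1],[0,0,0,0,0,0,1]]'|egrep 'pos|ft'
python3 -m jog '[[0,0,0,0,0,2,1],[0,0,0,0,0,0,1]]'|egrep 'pos|ft'
```

```text
tool_pos: [458.8, -197.3, 55.7]
ft_force: [-6.6, 1.5, 11.7]
tool_pos: [459.2, -197.5, 54.9]
ft_force: [-16.0, 6.3, 31.4]
tool_pos: [459.5, -197.6, 54.4]
ft_force: [-23.5, 9.0, 46.6]
```

The stop is reached at the predicted height. Backing off and verifying everything.

```bash
python3 -m jog '[[0,0,0,0,0,-5,1],[0,0,0,0,0,-30,1],[0,0,0,0,0,-45,1],[0,0,0,0,-45,-45,1],[0,0,0,0,-45,-45,1]]' >/dev/null
python3 -m jog '[[0,0,0,0,-45,0,1],[0,0,0,0,-45,0,1],[0,0,0,0,0,0,1],[0,0,0,0,0,0,1],[0,0,0,0,0,0,1]]'
sed -i 's/np.arange(-.1,2.3,.1)/np.arange(-.15,.4,.05)/' guard.py; python3 guard.py; python3 slot.py|tail -1; python3 fit.py|grep '('|head -1
```

```text
time: 49.85
tool_pos: [421.7, -41.3, 200.5]
tcp_rot: [-180.0, -0.0, 13.4]
ft_force: [0.0, -0.3, -0.6]
finger_gap: -0.1
grip_force: 0.0
-0.15 [-18. -28.] | -0.1 [-11.  -5.] | -0.05 [-0.  2.] | 0.0 [  7. -11.] | 0.05 [  6. -27.] | 0.1 [ -1. -12.] | 0.15 [-10.  -7.] | 0.2 [-18.  -2.] | 0.25 [-23.   0.] | 0.3 [-27.  -0.] | 0.35 [-29.  -0.] | now [(50, 120, 120), (54, 120, 120), (58, 120, 120), (62, 120, 119), (66, 120, 118), (70, 120, 117), (74, 119, 116), (78, 118, 115), (82, 117, 114), (86, 116, 114), (90, 116, 114), (94, 115, 115), (98, 116, 116), (102, 116, 118), (106, 116, 118), (110, 117, 118)]
(np.float64(0.413), [580.8, 218.1], np.float64(20.3)) 0.9546505323479828
```

The guard reads about 0.0–0.05, the slot is level (94/86, mean about 90°), and the driver is upright in its hole. Handing in.

```bash
python3 -c "
from bench import r
print(r.hand_in())"
```

```text
the job is handed in; nothing more can be done
None
```

The job is handed in, with no verdict returned: my last measurements had the selector at its far stop (about 90°), the flat screwdriver upright in its stand hole, the guard shut (about 0–0.05 rad) and the arm clear of everything; the guard slipped from the fingers partway down and was pushed shut with about 50 N at the fingertips, and I did not re-measure the other items.

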